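# Push the keyed shaft home in the winder pulley and hold it in

## Robot

A 6-joint arm with a two-finger parallel gripper is mounted at the origin on the work surface. World frame = base frame: x ahead of the robot, y to its left, z up, the work surface at z = 0. Lengths are in mm, angles in rad, forces in N, time in s.
With the tool pointing down it reaches from about 275 to 825 mm from the base axis. Payload 5.2 kg.
Tool frame: the origin (TCP) lies midway between the tips of the shut fingers; the grasp point (between the pads) lies 19 mm behind it; z points along the fingers, y is the line along which they close (so a half turn about z gives the same grasp; the last joint's range is limited). The gripper opens to 93 mm and grips with 3 to 60 N. Pads are 15 mm wide; open, the fingers measure 128 mm over their backs; the gripper's body (75 mm by 188 mm) begins 65 mm behind the grasp point.
Start: joints at [1.137, 0.259, 1.535, -0, 1.348, -0.203], TCP at [125.793, 535.426, 218.653] pointing down, gripper open.
Joint ranges: [-3.14, 3.14], [-0.91, 2.08], [0.19, 2.58], [-1.22, 4.36], [0.22, 2.71], [-3.12, 3.12]. Speed limits (rad/s): [2.57, 2.57, 3.14, 3.14, 3.14, 3.14].

## Interface

Orientations are given as a unit quaternion [w, x, y, z].
In Python, from station import status, imaging, env gives the robot as it stands.
- The arm moves only by the tool inch_along, called as name(argument=value, ...) on one line, values as JSON. Schema: {"type":"object","properties":{"plan":{"type":"array","items":{"type":"array","items":{"type":"number"},"minItems":7,"maxItems":7},"minItems":1,"maxItems":8},"grip_force":{"type":"number"},"only":{"type":"string"},"quiet":{"type":"boolean"},"lines":{"type":"string"}},"required":["plan"],"additionalProperties":false}. plan is a list of rows, 1 to 8 of them, each of 7 numbers: a rotation vector rx, ry, rz in normalised numbers (1 is pi/2 rad), then dx, dy, dz in normalised numbers (1 is 1000 mm), then the opening from 0.0 (shut) to 1.0 (fully open); each row shifts and turns the commanded pose from where the row before left it, along the tool's axes as they then stand; what a row does not reach is not made up. A row lasts 1/12 s, in which the tool goes at most 41.7 mm and 0.125 rad, less where a joint would pass 70% of its speed; a pose out of reach is approached as far as the arm can. The fingers move at their own pace and stop on an object; grip_force is the grip in N (left out, the last holds). Time passes only in rows, so rows that do not move let the fingers close. The tool returns the time, the measured TCP pose, the force, the opening and the grip force at its end. only (a regular expression) keeps the lines of the reply that match it, lines (a string "A,B") keeps lines A to B, and quiet returns only ok. A shift or turn number past 1, either way, is cut back to 1. Input that does not fit is refused with a message, and nothing moves.
- status.get_obs(): the state, without advancing time (a new reading comes with each control period).
- imaging.get_image(name): name is "side" or "top" or "wrist"; returns the picture (420x560x3 uint8, blue, green, red); there is no depth.
- imaging.camera_info(name): a dict with "fovy" (degrees; the focal length in pixels is half the picture's height over the tangent of half this angle, whatever the lens; pixels are square), "cx", "cy" (the principal point, pixels), "D" ([k1, k2, p1, p2, k3] as OpenCV has them; the pictures are not rectified), "xyz" and "orientation" of the camera in the world. Camera axes: x right, y down, z forward; pixel columns grow to the right and rows downward; lengths in mm; the calibration is good to about 2 mm. A picture is of the moment at which its call begins: read the wrist's pose just before it. camera_info takes no time and is no camera call; for the wrist camera it gives the pose at the moment of the call.
- env.sign_off(): hands the job in; it is judged then, once.
The state is a dict: "time_s": time; "joint_pos": joint angles; "qvel": joint speeds; "effort": joint torques, N m; "tool_pos": TCP position; "ee_rot": TCP orientation; "wrist_force": force on the tool from outside, world axes, zero at the start; "moment": the same for the moment, N m; "opening": opening from 0.0 (shut) to 1.0 (fully open); "finger_force": force on a finger pad.
Only numpy, scipy, OpenCV 4.12 (cv2) and the standard library are available. Lean on these libraries where they do the work, as an engineer would, in place of code of your own. Each camera call takes 0.05 s, during which the arm holds its last target. There are 200 camera calls.

## Task

Take the blue-handled keyed shaft out of the grey tool stand, put its nose into the hub of the film winder's pulley, and turn it as far as needed for the key to drop into the keyway. Keep pushing against the spring until the collar sits fully home, flat on the hub, and finish still gripping the handle and holding it pressed in: do not let go, the spring would push it out again. Leave the orange plain shaft and everything else on the bench where it is.

Things in the scene. Friction and masses are not known exactly. Their poses are not given: they have to be found in the camera images.
- keyed_shaft: T-handled keyed steel shaft, 0.2 kg, upright in the stand, tip 15 mm above the bench. Origin: centre of the lower tip; z up the shaft, x to the key. Shaft 20 mm diameter, tip chamfered to 15 mm over 4 mm. First 12 mm: plain round nose; then, 12 to 30 mm above the tip, a brass key 6 mm wide, reaching 15 mm from the axis. Collar 42 mm diameter at 30 to 36 mm, resting on the stand's top.
- shaft_handle (a point): Centre of the keyed shaft's handle, on its axis, 73 mm above its tip; axes as the shaft's. Blue bar 60 mm long along x, 22 mm wide along y, 36 mm high (55 to 91 mm above the tip), with a yellow mark on its +x (key) half. Below it an 18 mm stem, 19 mm high, down to the collar.
- plain_shaft: Bystander: the same tool with an orange handle, no key and no yellow mark, in the stand's other hole. Origin at the tip, z up, x along its handle. Leave it alone.
- stand: Grey fixed tool stand, 75 mm (x) by 185 mm (y), 45 mm high, with two 34 mm round holes through it at y = +55 and -55 mm. Origin at the centre of its underside, z up.
- winder: Film winder drive unit, fixed to the bench: blue housing 190 mm (x, from -85 to +105) by 150 mm (y), 50 mm high, with a grey cover to 85 mm high at x = 55 to 105 mm and a white film roll on it to 103 mm high. Origin on the bench under the pulley's axis, z up.
- hub_mouth (a point): Centre of the steel hub's upper face, on the pulley's upright axis, 105 mm above the bench. z up; x from the axis to the keyway (red marks). Hub 48 mm across, 27 mm above a 100 mm rim. Bore 22.5 mm diameter; keyway 9 mm wide, reaching 16.5 mm from the axis, full depth. Stiff: 0.8 N m to turn. Shaft tip 30 mm below this point = home, collar on the hub; key not in keyway: it stops about 12 mm below.
- plunger (a joint): Brass spring plunger in the bore, metres pushed down. 0 = up, its top 18 mm below the hub's face; 0.012 = pushed down by a shaft that is fully home; limit 0.013. It resists with about 6 N at 0 and 12 N at 0.012, and pushes the shaft out again when that is released.
- cleaner: Bystander: white bottle with a red cap, 64 mm diameter, 150 mm high. Origin at the centre of its base.
- mug: Bystander: blue mug, 80 mm diameter, 90 mm high. Origin at the centre of its base.
- tape: Bystander: amber roll of tape lying flat, 90 mm diameter, 25 mm high. Origin at the centre of its underside.
- driver: Bystander: screwdriver lying on the bench along its x.
- basket: Bystander: green open basket 120 by 180 mm, 70 mm high. Origin at the centre of its underside.
- rivets: Bystander: clear jar with a steel cap, 60 mm diameter, 70 mm high. Origin at the centre of its base.
Not all that is in view belongs to the job. Leave any pink look-alike of the keyed_shaft alone.

How it is judged:
By the outcome, as a careful person would: the job done as asked, in the order asked, and still so for the second after the job is handed in, while the arm keeps its last pose, push and grip.
It also fails if it takes over 42 s, if anything falls off the work surface, if the arm or the gripper's body presses on something with over 40 N, if the wrist force passes 120 N, or if a joint passes its speed limit or range.

## Working session

There is one attempt and no reset: what is moved stays moved. The work goes in short steps, Python scripts to look and compute and a tool call to move; the robot and the scene stay as the last step left them, time stands still between calls to the robot, and variables do not carry over. Pictures are saved under pics/ and viewed, at most 10 in all, crops included, and the job is handed in when it is done.

```bash
mkdir -p pics; cat > h.py <<'E'
import numpy as np,cv2
from scipy.spatial.transform import Rotation as R
from station import status,imaging,env
def q(o): return R.from_quat([o[1],o[2],o[3],o[0]])
def cam(n):
    c=imaging.camera_info(n); f=210/np.tan(np.radians(c["fovy"])/2)
    K=np.array([[f,0,c["cx"]],[0,f,c["cy"]],[0,0,1.]])
    return K,np.array(c["D"],float),q(c["orientation"]),np.array(c["xyz"],float)
def ray(n,uv,z,c=None):
    K,D,r,t=c or cam(n)
    p=cv2.undistortPoints(np.array(uv,float).reshape(-1,1,2),K,D).reshape(-1,2)
    d=r.apply(np.c_[p,np.ones(len(p))]); return t+d*((z-t[2])/d[:,2])[:,None]
def proj(n,P,c=None):
    K,D,r,t=c or cam(n)
    rv=r.inv(); return cv2.projectPoints(np.array(P,float).reshape(-1,1,3),rv.as_rotvec(),-rv.apply(t),K,D)[0].reshape(-1,2)
E
python3 - <<'E'
from h import *
for n in ["top","side","wrist"]:
    i=imaging.get_image(n); cv2.imwrite(f"pics/{n}0.png",i); print(n,cam(n)[2].as_rotvec(),cam(n)[3],imaging.camera_info(n)["fovy"])
o=status.get_obs();print(o)
a=[cv2.imread(f"pics/{n}0.png") for n in ["top","side"]]
E
```

```text
top [-2.08667901  2.12000218 -0.23501941] [ 236.73702695    4.8240491  1621.54735759] 45.20877613125896
side [-0.32214419  2.80861873 -1.14094691] [363.41203555 827.44552783 971.17956872] 53.5183370272393
wrist [2.26661166 1.79688551 0.2699403 ] [ 46.28479319 554.47857959 384.00210936] 66.86590306194161
{'time_s': 0.15, 'joint_pos': array([ 1.13720604e+00,  2.59170794e-01,  1.53578118e+00,  1.01813795e-05,
        1.34799585e+00, -2.02805927e-01]), 'qvel': array([-0.0007326 , -0.00126286, -0.00465184, -0.00029582,  0.00060001,
        0.00119236]), 'effort': array([ 2.39278997e-03, -4.37643778e+01, -2.84229934e+01,  7.20777176e-02,
        3.78815504e-02, -9.12108430e-05]), 'tool_pos': array([125.61576786, 535.0593853 , 218.03153776]), 'ee_rot': array([-2.16701518e-04,  1.15137362e-01,  9.93349349e-01, -6.42018669e-04]), 'wrist_force': array([-0.5263559 ,  0.25066256,  0.51610344]), 'moment': array([0.00374376, 0.00654538, 0.0270039 ]), 'finger_force': 0.0, 'opening': 1.000245145588543}
```

View pics/top0.png

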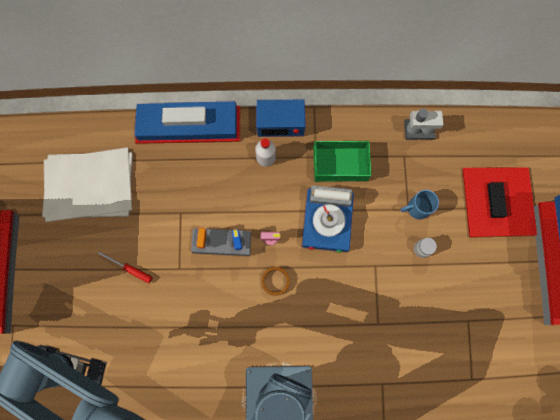

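View pics/side0.png

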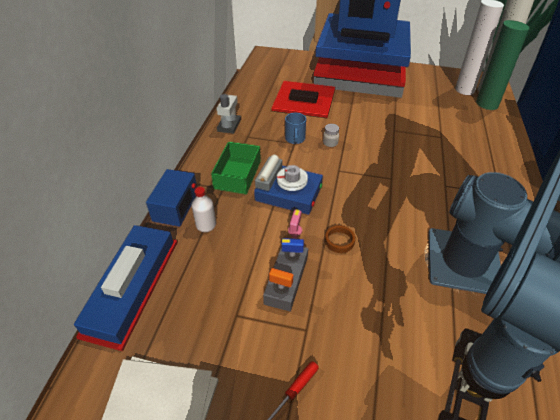

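Candidates in the top view: the blue handle with the yellow mark at (237,239), the orange plain shaft at (201,238) and the pink look-alike at (270,237). I choose the blue one. The winder hub is at (329,219). I'll check both in one close crop.

```bash
python3 - <<'E'
from h import *
i=cv2.imread("pics/top0.png")[180:260,180:370]
cv2.imwrite("pics/c1.png",cv2.resize(i,None,fx=4.2,fy=4.2,interpolation=cv2.INTER_CUBIC))
print(ray("top",[[237,239]],106),ray("top",[[329,219]],105),ray("top",[[270,237]],90))
E
```

```text
[[488.87585612 122.55580924 106.        ]] [[ 546.7123743  -160.04141938  105.        ]] [[496.22774782  22.17102078  90.        ]]
```

View pics/c1.png

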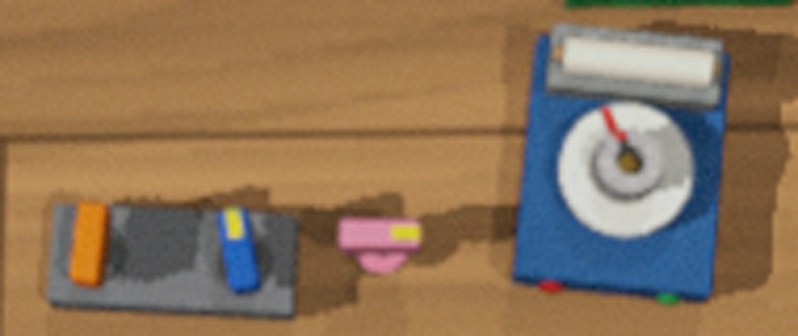

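The crop confirms it: a blue handle with yellow mark on its far end at crop (233,222), axis near (239,250). The red keyway mark runs from (624,137) to (606,108), left of straight ahead. I'm moving above the shaft.

Careful with the scale: shifts go in shares of 1000 mm and turns go in shares of pi/2 rad. That gives: -28 mm is -0.028, -20 mm is -0.02.

inch_along(plan=[[0, 0, 0, -0.028, -0.02, -0.003, 1], [0, 0, 0, -0.028, -0.02, -0.003, 1], [0, 0, 0, -0.028, -0.02, -0.003, 1], [0, 0, 0, -0.028, -0.02, -0.003, 1], [0, 0, 0, -0.028, -0.02, -0.003, 1], [0, 0, 0, -0.028, -0.02, -0.003, 1], [0, 0, 0, -0.028, -0.02, -0.003, 1], [0, 0, 0, -0.028, -0.02, -0.003, 1]])

```text
time_s: 0.82
tool_pos: [307.8, 327.0, 242.7]
ee_rot: [-0.0, 0.115, 0.993, -0.0]
wrist_force: [1.0, -0.5, 0.0]
opening: 1.002
finger_force: 0.0
```

inch_along(plan=[[0, 0, 0, -0.028, -0.02, -0.003, 1], [0, 0, 0, -0.028, -0.02, -0.003, 1], [0, 0, 0, -0.028, -0.02, -0.003, 1], [0, 0, 0, -0.028, -0.02, -0.003, 1], [0, 0, 0, -0.028, -0.02, -0.003, 1], [0, 0, 0, -0.028, -0.02, -0.003, 1], [0, 0, 0, -0.028, -0.02, -0.003, 1], [0, 0, 0, -0.028, -0.02, -0.003, 1]])

```text
time_s: 1.48
tool_pos: [489.4, 119.9, 266.6]
ee_rot: [-0.0, 0.115, 0.993, 0.0]
wrist_force: [0.5, 0.9, 0.1]
opening: 1.002
finger_force: 0.0
```

inch_along(plan=[[0, 0, -0.0764, 0, 0, 0, 0.7], [0, 0, -0.0764, 0, 0, 0, 0.7], [0, 0, -0.0764, 0, 0, 0, 0.7], [0, 0, 0, 0, 0, 0, 0.7], [0, 0, 0, 0, 0, 0, 0.7]])

```text
time_s: 1.9
tool_pos: [488.6, 121.4, 266.4]
ee_rot: [-0.0, -0.063, 0.998, 0.0]
wrist_force: [0.2, -0.1, 1.2]
opening: 0.714
finger_force: 0.0
```

```bash
python3 - <<'E'
from h import *
import pickle
c=cam("wrist"); i=imaging.get_image("wrist"); cv2.imwrite("pics/w1.png",i); pickle.dump(c,open("w1.pkl","wb"))
o=status.get_obs();print(o["time_s"],o["tool_pos"],q(o["ee_rot"]).as_matrix().round(3),c[3],proj("wrist",[[489,122.5,106]],c))
E
```

```text
1.95 [488.5361667  121.50591575 266.4810009 ] [[-0.992 -0.125 -0.   ]
 [-0.125  0.992 -0.   ]
 [ 0.     0.    -1.   ]] [407.68036678 111.29652687 432.39847141] [[278.32548127 195.75289882]]
```

View pics/w1.png

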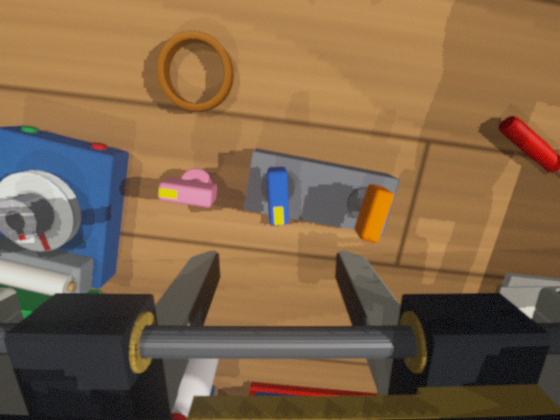

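The wrist view shows the blue handle centred near (278,196) with the yellow end at (279,215). The orange, pink and winder items are clear of it. I'll fit the box model to the handle mask.

```bash
cat >> h.py <<'E'
from scipy.optimize import minimize
def boxmask(n,c,x,y,a,z0,z1,sx,sy,S=6,roi=None):
    P=np.array([[i*sx/2,j*sy/2,0] for i in(-1,1) for j in(-1,1)])
    P=R.from_euler("z",a).apply(P)+[x,y,0]
    P=np.r_[P+[0,0,z0],P+[0,0,z1]]
    u=cv2.convexHull(proj(n,P,c).astype(np.float32))
    m=np.zeros((420,560),np.uint8); cv2.fillPoly(m,[np.round(u*16).astype(np.int32)],255,cv2.LINE_AA,4); return m/255.
E
python3 - <<'E'
from h import *
import pickle
c=pickle.load(open("w1.pkl","rb"))
def fit(n,img,c,roi,x0):
    hsv=cv2.cvtColor(img,cv2.COLOR_BGR2HSV)
    m=(cv2.inRange(hsv,(100,140,60),(130,255,255))|cv2.inRange(hsv,(20,130,100),(35,255,255)))/255.
    k=np.zeros_like(m); x,y,w,h=roi; k[y:y+h,x:x+w]=1; m*=k
    f=lambda p: np.abs(boxmask(n,c,x0[0]+p[0],x0[1]+p[1],p[2]/30,70,106,60,22)-m).sum()
    best=min((minimize(f,[0,0,a*30],method="Nelder-Mead",options=dict(initial_simplex=[[0,0,a*30],[6,0,a*30],[0,6,a*30],[0,0,a*30+6]])) for a in(0,.15,.3)),key=lambda r:r.fun)
    p=best.x; print(n,x0[0]+p[0],x0[1]+p[1],p[2]/30,best.fun,m.sum())
fit("wrist",cv2.imread("pics/w1.png"),c,(255,150,48,85),(489,122))
fit("top",cv2.imread("pics/top0.png"),cam("top"),(228,224,20,30),(489,122))
E
```

```text
wrist 495.41883680555554 122.54557291666667 0.1288917824074074 417.1450980392157 931.0
top 489.18824302146487 125.28964862934279 0.2776549937972302 78.03137254901961 119.0
```

```bash
python3 - <<'E'
from h import *
import pickle
c=pickle.load(open("w1.pkl","rb"))
i=cv2.imread("pics/w1.png"); hsv=cv2.cvtColor(i,cv2.COLOR_BGR2HSV)
m=(cv2.inRange(hsv,(100,140,60),(130,255,255))|cv2.inRange(hsv,(20,130,100),(35,255,255)))
b=(boxmask("wrist",c,491,122.5,.15,70,106,60,22)*255).astype(np.uint8)
for k in (m,b):
    k2,_=cv2.findContours(k,0,1)
    i=cv2.drawContours(i,k2,-1,(0,255,0) if k is m else (255,255,255),1)
j=cv2.resize(i[140:250,220:330],None,fx=5,fy=5,interpolation=cv2.INTER_NEAREST)
cv2.imwrite("pics/d1.png",j)
E
```

```text
(no output)
```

View pics/d1.png

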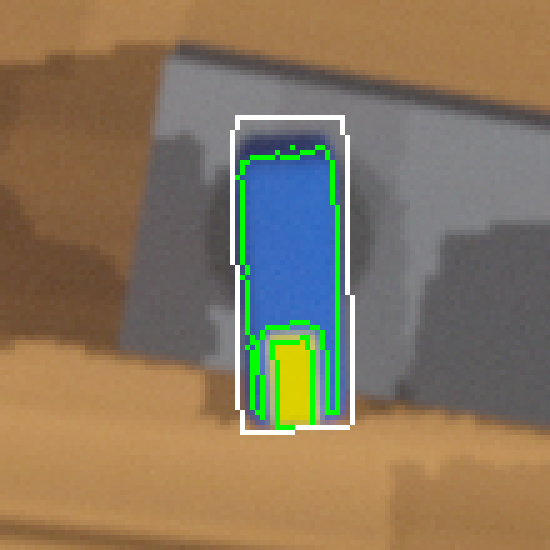

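The overlay shows the mask missing the dark near face and the blended edge by the yellow mark. I'll loosen the mask and refit, which also needs the hub geometry from the same views.

```bash
cat >> h.py <<'E'
def fit(n,img,c,roi,x0,z0=70):
    hsv=cv2.cvtColor(img,cv2.COLOR_BGR2HSV)
    m=(cv2.inRange(hsv,(100,105,25),(135,255,255))|cv2.inRange(hsv,(20,130,100),(35,255,255)))
    k=np.zeros_like(m); x,y,w,h=roi; k[y:y+h,x:x+w]=1; m=cv2.morphologyEx(m*k,cv2.MORPH_CLOSE,np.ones((7,7),np.uint8))/255.
    f=lambda p: np.abs(boxmask(n,c,x0[0]+p[0],x0[1]+p[1],p[2]/30,z0,z0+36,60,22)-m).sum()
    best=min((minimize(f,[0,0,a*30],method="Nelder-Mead",options=dict(initial_simplex=[[0,0,a*30],[6,0,a*30],[0,6,a*30],[0,0,a*30+6]])) for a in(0.05,.15,.3,.5)),key=lambda r:r.fun)
    p=best.x; print(n,x0[0]+p[0],x0[1]+p[1],p[2]/30,best.fun,m.sum()); return p
E
python3 - <<'E'
from h import *
import pickle
c=pickle.load(open("w1.pkl","rb"))
fit("wrist",cv2.imread("pics/w1.png"),c,(255,160,40,68),(489,122))
fit("top",cv2.imread("pics/top0.png"),cam("top"),(228,224,20,30),(489,122))
E
```

```text
wrist 494.91742482607134 122.68951816962925 0.1745649683552007 226.11764705882354 1125.0
top 491.80381944444446 125.26909722222223 0.22795138888888886 47.54509803921568 150.0
```

Scaled: -36 mm is -0.036, -2 mm is -0.002.

inch_along(plan=[[0, 0, 0, -0.002, -0.036, 0, 0.7], [0, 0, 0, -0.002, -0.036, 0, 0.7], [0, 0, 0, -0.002, -0.036, 0, 0.7], [0, 0, 0, -0.002, -0.036, 0, 0.7], [0, 0, 0, -0.002, -0.036, 0, 0.7], [0, 0, 0, -0.002, -0.036, 0, 0.7], [0, 0, 0, -0.002, -0.036, 0, 0.7], [0, 0, 0, -0.002, -0.036, 0, 0.7]])

```text
time_s: 2.62
tool_pos: [541.7, -163.5, 266.7]
ee_rot: [0.0, -0.063, 0.998, -0.0]
wrist_force: [0.3, 0.8, -0.2]
opening: 0.7
finger_force: 0.0
```

inch_along(plan=[[0, 0, 0, 0, 0, 0, 0.7], [0, 0, 0, 0, 0, 0, 0.7], [0, 0, 0, 0, 0, 0, 0.7]])

```text
time_s: 2.87
tool_pos: [541.4, -161.6, 266.3]
ee_rot: [-0.0, -0.064, 0.998, 0.0]
wrist_force: [-0.2, 0.2, 0.6]
opening: 0.7
finger_force: 0.0
```

```bash
python3 - <<'E'
from h import *
import pickle
c=cam("wrist"); i=imaging.get_image("wrist"); cv2.imwrite("pics/w2.png",i); pickle.dump(c,open("w2.pkl","wb"))
o=status.get_obs();print(o["time_s"],o["tool_pos"],c[3])
cv2.imwrite("pics/c2.png",cv2.resize(i[140:250,210:350],None,fx=5,fy=5,interpolation=cv2.INTER_CUBIC))
E
```

```text
2.9167 [ 541.4825385  -160.93621504  266.59479321] [ 460.58987625 -171.9194124   432.37156939]
```

View pics/c2.png

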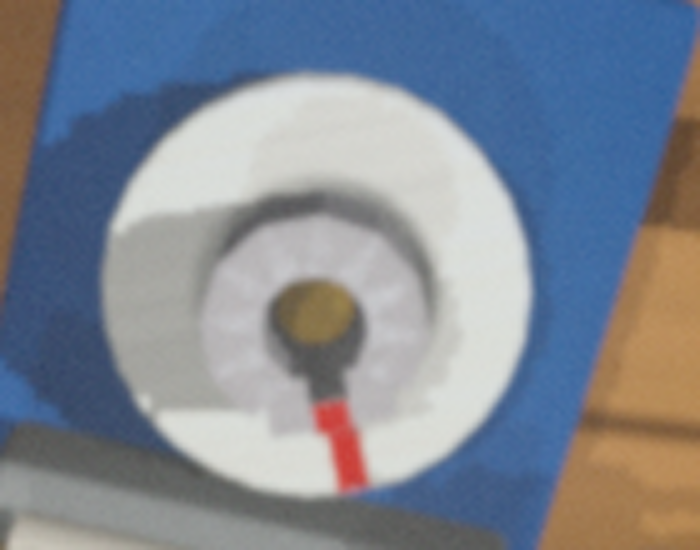

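Crop of the wrist view: hub face centred near crop (316,326), that is full picture (272.8,204.9). Rim centre at (317,285). The red marks run from (331,418) on the hub to (355,490) on the rim.

```bash
python3 - <<'E'
from h import *
import pickle
from scipy.optimize import least_squares
c=pickle.load(open("w2.pkl","rb"))
px=lambda u,v:(210+(u+.5)/5-.5,140+(v+.5)/5-.5)
def ext(x,y,r,z):
    t=np.linspace(0,6.283,200);u=proj("wrist",np.c_[x+r*np.cos(t),y+r*np.sin(t),0*t+z],c);return np.r_[u.min(0),u.max(0)]
obs=lambda l,t,r,b:np.r_[px(l,t),px(r,b)]
for nm,r,z,o in [("hub",24,105,obs(202,213,431,437)),("bore",11.25,105,obs(267,278,366,378)),("rim",50,78,obs(102,73,532,497))]:
    s=least_squares(lambda p:ext(p[0],p[1],r,z)-o,[547,-160]);print(nm,s.x,s.fun.round(2))
pts=[px(331,418),px(326,385)];print(ray("wrist",pts,105,c)); print(ray("wrist",[px(341,448),px(355,488)],78,c))
E
```

```text
hub [ 552.95598879 -164.69348989] [ 0.46  0.75 -0.45 -0.83]
bore [ 553.28990515 -164.65132161] [-0.62 -0.11  0.62  0.13]
rim [ 552.57917733 -164.97374608] [-0.48  0.24  0.48 -0.24]
[[ 572.97262751 -159.0286509   105.        ]
 [ 565.62293524 -161.0506257   105.        ]]
[[ 589.40085174 -154.66829761   78.        ]
 [ 599.0624131  -150.05172916   78.        ]]
```

```bash
python3 - <<'E'
from h import *
import pickle
c=pickle.load(open("w1.pkl","rb"))
px=lambda u,v:(220+(u+.5)/5-.5,140+(v+.5)/5-.5)
e=ray("wrist",[px(286,157),px(295,427)],106,c); print(e,e.mean(0),np.linalg.norm(e[1]-e[0]),np.arctan2(*(e[1]-e[0])[1::-1]))
for x,y,a in [(494.9,122.7,.17),(493,122.7,.15)]:
    P=R.from_euler("z",a).apply([[-30,11,0],[-30,-11,0],[30,11,0],[30,-11,0]])+[x,y,106]
    print(((proj("wrist",P,c)-[220,140])*5).round(0).tolist())
t=lambda u,v:(180+(u+.5)/4.2-.5,180+(v+.5)/4.2-.5)
a=ray("top",[t(628,160),t(623,136)],105);b=ray("top",[t(607,112)],78);print(a,b)
e=ray("top",[t(232,209),t(246,289)],106);print(e,e.mean(0))
E
```

```text
[[463.07910433 117.60826394 106.        ]
 [521.43615204 126.93544525 106.        ]] [492.25762819 122.27185459 106.        ] 59.09772693940284 0.15848907296661643
[[336.0, 163.0], [230.0, 168.0], [345.0, 436.0], [245.0, 441.0]]
[[340.0, 155.0], [234.0, 158.0], [344.0, 429.0], [243.0, 432.0]]
[[ 550.74014257 -160.63685692  105.        ]
 [ 568.78854486 -157.65092482  105.        ]] [[ 593.29250044 -149.23649703   78.        ]]
[[518.75568263 129.12995754 106.        ]
 [459.85115331 118.94051426 106.        ]] [489.30341797 124.0352359  106.        ]
```

Handle is at about (492,123) with yaw 0.16, and the hub is about (60.5,-286.5) away from it with the keyway at yaw ≈0.27. I'm going back over the handle and descending.

Scaled: 36 mm is 0.036, 1.8 mm is 0.0018.

inch_along(plan=[[0, 0, 0, 0.0018, 0.036, 0, 0.7], [0, 0, 0, 0.0018, 0.036, 0, 0.7], [0, 0, 0, 0.0018, 0.036, 0, 0.7], [0, 0, 0, 0.0018, 0.036, 0, 0.7], [0, 0, 0, 0.0018, 0.036, 0, 0.7], [0, 0, 0, 0.0018, 0.036, 0, 0.7], [0, 0, 0, 0.0018, 0.036, 0, 0.7], [0, 0, 0, 0.0018, 0.036, 0, 0.7]])

```text
time_s: 3.58
tool_pos: [488.7, 124.8, 267.2]
ee_rot: [0.0, -0.065, 0.998, 0.0]
wrist_force: [0.4, -0.3, -0.3]
opening: 0.698
finger_force: 0.0
```

inch_along(plan=[[0, 0, -0.0223, 0, 0, 0, 0.7], [0, 0, 0, 0, 0, 0.03, 0.7], [0, 0, 0, 0, 0, 0.03, 0.7], [0, 0, 0, 0, 0, 0.03, 0.7], [0, 0, 0, 0, 0, 0.03, 0.7], [0, 0, 0, 0, 0, 0.01, 0.7], [0, 0, 0, 0, 0, 0, 0.7], [0, 0, 0, 0, 0, 0, 0.7]])

```text
time_s: 4.25
tool_pos: [490.2, 122.4, 137.5]
ee_rot: [0.0, -0.082, 0.997, 0.0]
wrist_force: [0.5, -0.3, -0.3]
opening: 0.699
finger_force: 0.0
```

```bash
python3 - <<'E'
from h import *
import pickle
c=cam("wrist"); i=imaging.get_image("wrist"); cv2.imwrite("pics/w3.png",i); pickle.dump(c,open("w3.pkl","wb"))
o=status.get_obs();print(o["time_s"],o["tool_pos"],c[3],proj("wrist",[[492.8,122.4,106]],c))
E
```

```text
4.3 [491.17667601 122.22913274 138.33699299] [409.70171501 109.07020408 303.41120592] [[276.66330958 245.41058716]]
```

View pics/w3.png

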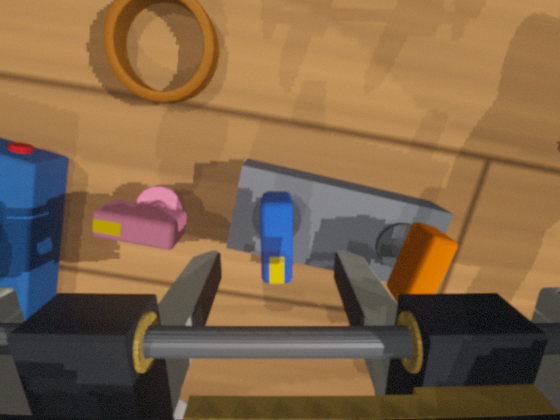

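The handle lies upright in the picture at (277,243), centred between the fingers. Descending and gripping.

Scaled: 28 mm is 0.028, 10 mm is 0.01.

inch_along(plan=[[0, 0, 0, 0, 0, 0.028, 0.7], [0, 0, 0, 0, 0, 0.028, 0.7], [0, 0, 0, 0, 0, 0.01, 0.7], [0, 0, 0, 0, 0, 0, 0.7], [0, 0, 0, 0, 0, 0, 0.4], [0, 0, 0, 0, 0, 0, 0.1], [0, 0, 0, 0, 0, 0, 0.1], [0, 0, 0, 0, 0, 0, 0.1]], grip_force=30)

```text
time_s: 4.97
tool_pos: [491.4, 121.7, 72.1]
ee_rot: [0.001, -0.082, 0.997, -0.0]
wrist_force: [0.6, 1.0, 0.3]
opening: 0.462
finger_force: 0.0
```

inch_along(plan=[[0, 0, 0, 0, 0, 0, 0.1], [0, 0, 0, 0, 0, 0, 0.1], [0, 0, 0, 0, 0, 0, 0.1], [0, 0, 0, 0, 0, 0, 0.1]], grip_force=50)

```text
time_s: 5.3
tool_pos: [490.5, 121.7, 70.9]
ee_rot: [0.0, -0.082, 0.997, 0.0]
wrist_force: [-0.1, 0.6, 2.0]
opening: 0.232
finger_force: 50.0
```

```bash
python3 -c "
from h import *
o=status.get_obs();print(o)"
```

```text
{'time_s': 5.3, 'joint_pos': array([ 2.20535705e-02,  3.32369308e-01,  1.83503826e+00,  3.10816796e-05,
        9.73783431e-01, -1.71289356e+00]), 'qvel': array([ 1.69056625e-03, -9.00498363e-05,  6.09220872e-06, -1.22457196e-03,
       -2.04155130e-05, -1.07697217e-03]), 'effort': array([-1.73306353e-01, -4.09991062e+01, -2.20305687e+01, -8.67029442e-02,
       -6.97832345e-02, -3.08390229e-02]), 'tool_pos': array([490.45030284, 121.65431642,  70.90757422]), 'ee_rot': array([ 2.01234724e-04, -8.19745769e-02,  9.96634400e-01,  7.84504848e-07]), 'wrist_force': array([-0.07236064,  0.64347907,  1.97550089]), 'moment': array([ 0.01859818,  0.06692212, -0.02340245]), 'finger_force': 49.98903572559357, 'opening': 0.2320173563768644}
```

Gripped at 21.6 mm and 50 N. Lifting and carrying to above the hub, turning by -0.1 on the way.

Scaled: -25 mm is -0.025, -24 mm is -0.024.

inch_along(plan=[[0, 0, 0, 0, 0, -0.01, 0.1], [0, 0, 0, 0, 0, -0.024, 0.1], [0, 0, 0, 0, 0, -0.024, 0.1], [0, 0, 0, 0, 0, -0.024, 0.1], [0, 0, 0, 0, 0, -0.024, 0.1], [0, 0, 0, 0, 0, -0.024, 0.1], [0, 0, 0, -0.0005, -0.012, 0, 0.1], [0, 0, 0, -0.0008, -0.025, 0, 0.1]])

```text
time_s: 5.97
tool_pos: [497.9, 86.6, 202.2]
ee_rot: [0.002, -0.084, 0.996, 0.0]
wrist_force: [0.3, -0.4, -3.3]
opening: 0.232
finger_force: 50.0
```

inch_along(plan=[[0, 0, 0, -0.002, -0.0365, 0, 0.1], [0, 0, 0, -0.002, -0.0365, 0, 0.1], [0, 0, 0, -0.002, -0.0365, 0, 0.1], [0, 0, 0, -0.002, -0.0365, 0, 0.1], [0, 0, 0, -0.002, -0.0365, 0, 0.1], [0, 0, 0, -0.002, -0.0365, 0, 0.1], [0, 0, 0, 0, -0.024, 0, 0.1], [0, 0, 0, 0, -0.013, 0, 0.1]])

```text
time_s: 6.63
tool_pos: [550.8, -169.0, 199.3]
ee_rot: [-0.001, -0.081, 0.997, -0.0]
wrist_force: [-0.1, -0.2, -3.2]
opening: 0.235
finger_force: 50.0
```

inch_along(plan=[[0, 0, -0.0318, 0, 0, 0, 0.1], [0, 0, -0.0318, 0, 0, 0, 0.1], [0, 0, 0, 0, 0, 0, 0.1], [0, 0, 0, 0, 0, 0, 0.1]])

```text
time_s: 6.97
tool_pos: [550.7, -164.7, 200.0]
ee_rot: [-0.001, -0.131, 0.991, 0.001]
wrist_force: [-0.0, 0.6, -2.4]
opening: 0.235
finger_force: 50.0
```

```bash
python3 - <<'E'
from h import *
import pickle
c=cam("wrist"); i=imaging.get_image("wrist"); s=imaging.get_image("side")
pickle.dump(c,open("w4.pkl","wb")); cv2.imwrite("pics/w4.png",i)
o=status.get_obs();print(o["time_s"],o["tool_pos"],o["wrist_force"],o["moment"],q(o["ee_rot"]).as_matrix()[:,0],proj("side",[[553,-165,105]]),proj("wrist",[[553,-165,105]],c))
x,y=proj("side",[[553,-165,130]])[0].astype(int)
cr=cv2.resize(s[y-60:y+60,x-45:x+45],None,fx=4.5,fy=4.5,interpolation=cv2.INTER_CUBIC);print(x-45,y-60)
w=cv2.resize(i[:,100:450],(450,540)); cv2.imwrite("pics/c4.png",np.hstack([cr[:540,:350],w]))
E
```

```text
7.0667 [ 551.03081666 -164.56873281  200.37961812] [-0.12337696 -0.45267228 -2.85094431] [ 0.12061921  0.00904646 -0.01498792] [-9.65446735e-01 -2.60600007e-01  4.88975381e-04] [[291.10243605 169.78399351]] [[276.30514498 216.09359383]]
246 103
```

View pics/c4.png

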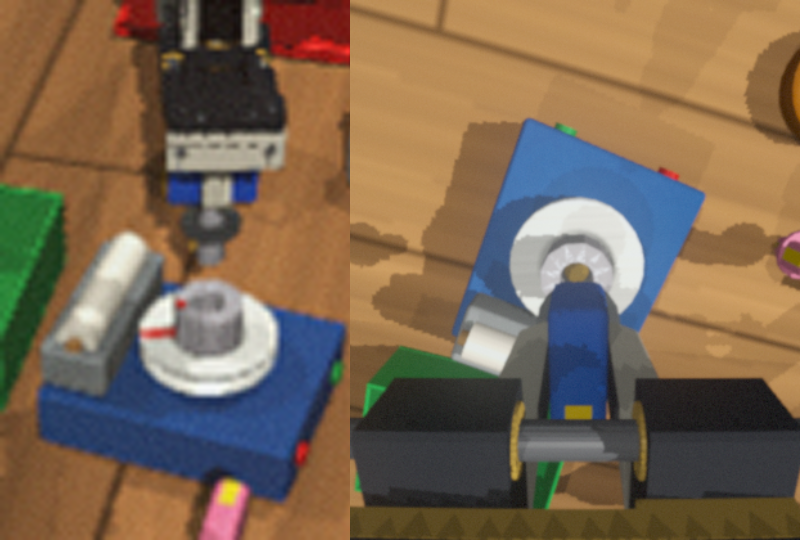

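The side view shows the nose directly above the hub, with the tip near crop (209,262) and the hub face at (210,300). The wrist view shows the hub in line with the handle. I'll check the relative offset in numbers.

Scaled: 15 mm is 0.015, 14 mm is 0.014.

```bash
python3 - <<'E'
from h import *
for x,y in [(551,-164.6),(553,-164.6),(551,-162.6)]:
    print((x,y),[((proj("side",[[x,y,z]])[0]-[246,103])*4.5).round(1).tolist() for z in (105,144.4,174.4,180.4)])
E
```

```text
(551, -164.6) [[205.6, 301.3], [206.8, 258.0], [207.7, 223.8], [207.8, 216.9]]
(553, -164.6) [[202.8, 300.9], [203.9, 257.6], [204.8, 223.4], [205.0, 216.5]]
(551, -162.6) [[205.0, 303.1], [206.2, 259.8], [207.1, 225.6], [207.2, 218.6]]
```

inch_along(plan=[[0, 0, 0, -0.0005, 0, 0.015, 0.1], [0, 0, 0, 0, 0, 0.014, 0.1], [0, 0, 0, 0, 0, 0, 0.1], [0, 0, 0, 0, 0, 0, 0.1]])

```text
time_s: 7.4
tool_pos: [551.2, -164.4, 171.1]
ee_rot: [-0.001, -0.132, 0.991, 0.001]
wrist_force: [-0.9, 0.1, -2.7]
opening: 0.231
finger_force: 50.0
```

```bash
python3 - <<'E'
from h import *
s=imaging.get_image("side");o=status.get_obs();print(o["tool_pos"],o["wrist_force"])
w=imaging.get_image("wrist"); 
cr=cv2.resize(s[100:190,250:330],None,fx=6,fy=6,interpolation=cv2.INTER_CUBIC)
t=cv2.resize(imaging.get_image("top")[195:245,305:350],None,fx=7,fy=10.8,interpolation=cv2.INTER_CUBIC)
cv2.imwrite("pics/c5.png",np.hstack([cr[:540,:480],t[:540,:315]]))
E
```

```text
[ 551.84612239 -164.78221078  171.96229239] [ 2.39140287e-04 -2.38873953e-01 -2.97962869e+00]
```

View pics/c5.png

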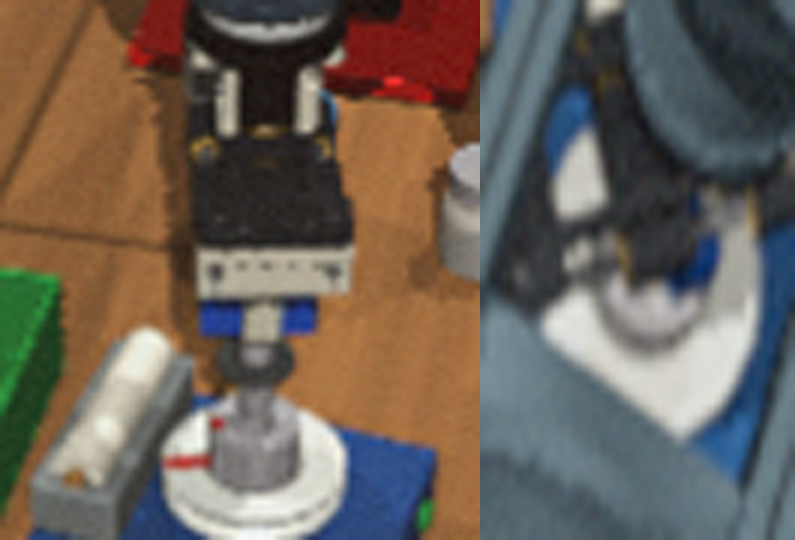

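The side crop shows the shaft (column 256) centred over the hub (column ≈256). Descending in small steps while watching the force.

Scaled: 8 mm is 0.008, 4 mm is 0.004.

inch_along(plan=[[0, 0, 0, 0, 0, 0.008, 0.1], [0, 0, 0, 0, 0, 0.004, 0.1], [0, 0, 0, 0, 0, 0.003, 0.1], [0, 0, 0, 0, 0, 0, 0.1]])

```text
time_s: 7.88
tool_pos: [551.2, -164.8, 155.6]
ee_rot: [-0.001, -0.132, 0.991, 0.001]
wrist_force: [-0.5, 0.6, -2.3]
opening: 0.232
finger_force: 50.0
```

inch_along(plan=[[0, 0, 0, 0, 0, 0.003, 0.1], [0, 0, 0, 0, 0, 0.002, 0.1], [0, 0, 0, 0, 0, 0, 0.1]])

```text
time_s: 8.13
tool_pos: [551.6, -165.0, 151.2]
ee_rot: [-0.0, -0.132, 0.991, 0.0]
wrist_force: [0.5, -0.3, -3.3]
opening: 0.232
finger_force: 50.0
```

```bash
python3 -c "
from h import *
o=status.get_obs();print(o['tool_pos'],o['wrist_force'],o['moment'])"
```

```text
[ 551.57908947 -165.01475376  151.17988777] [ 0.5270264  -0.26124146 -3.33759831] [0.02192641 0.02660452 0.00074059]
```

The nose is 10 mm in the bore without contact. Testing the key now.

Scaled: 2 mm is 0.002, 1 mm is 0.001.

inch_along(plan=[[0, 0, 0, 0, 0, 0.002, 0.1], [0, 0, 0, 0, 0, 0.002, 0.1], [0, 0, 0, 0, 0, 0.001, 0.1], [0, 0, 0, 0, 0, 0, 0.1], [0, 0, 0, 0, 0, 0, 0.1]])

```text
time_s: 8.55
tool_pos: [551.8, -165.1, 146.6]
ee_rot: [-0.0, -0.132, 0.991, 0.0]
wrist_force: [-0.3, -1.0, -2.7]
opening: 0.236
finger_force: 50.0
```

```bash
python3 -c "
from h import *
o=status.get_obs();print(o['tool_pos'],o['wrist_force'],o['moment'])"
```

```text
[ 551.7521337  -165.12288569  146.59707304] [-0.3438148  -1.03542176 -2.65645389] [ 0.02265505 -0.00314975  0.00742622]
```

It is past 12 mm (14.4) with no force, so the key is in the keyway. Pushing on against the spring.

Scaled: 3 mm is 0.003, 2 mm is 0.002.

inch_along(plan=[[0, 0, 0, 0, 0, 0.003, 0.1], [0, 0, 0, 0, 0, 0.003, 0.1], [0, 0, 0, 0, 0, 0.002, 0.1], [0, 0, 0, 0, 0, 0.002, 0.1], [0, 0, 0, 0, 0, 0, 0.1], [0, 0, 0, 0, 0, 0, 0.1]], grip_force=60)

```text
time_s: 9.05
tool_pos: [552.3, -165.3, 137.6]
ee_rot: [0.001, -0.132, 0.991, -0.0]
wrist_force: [-0.8, 0.7, 6.5]
opening: 0.232
finger_force: 60.0
```

inch_along(plan=[[0, 0, 0, 0, 0, 0.002, 0.1], [0, 0, 0, 0, 0, 0.002, 0.1], [0, 0, 0, 0, 0, 0, 0.1], [0, 0, 0, 0, 0, 0, 0.1]])

```text
time_s: 9.38
tool_pos: [552.3, -165.3, 133.9]
ee_rot: [0.001, -0.132, 0.991, -0.001]
wrist_force: [-1.7, 1.2, 8.4]
opening: 0.234
finger_force: 60.0
```

```bash
python3 -c "
from h import *
o=status.get_obs();print(o['tool_pos'],o['wrist_force'],o['moment'])"
```

```text
[ 552.26294295 -165.33970211  133.8670905 ] [-1.71184288  1.15872631  8.38539102] [ 0.2461424   0.41907092 -0.03820673]
```

Scaled: 2 mm is 0.002, 1 mm is 0.001.

inch_along(plan=[[0, 0, 0, 0, 0, 0.002, 0.1], [0, 0, 0, 0, 0, 0.001, 0.1], [0, 0, 0, 0, 0, 0, 0.1], [0, 0, 0, 0, 0, 0, 0.1]])

```text
time_s: 9.72
tool_pos: [552.3, -165.3, 131.2]
ee_rot: [0.001, -0.132, 0.991, -0.001]
wrist_force: [-1.4, 1.1, 9.1]
opening: 0.231
finger_force: 60.0
```

inch_along(plan=[[0, 0, 0, 0, 0, 0.001, 0.1], [0, 0, 0, 0, 0, 0, 0.1], [0, 0, 0, 0, 0, 0, 0.1]])

```text
time_s: 9.97
tool_pos: [552.3, -165.3, 130.9]
ee_rot: [0.001, -0.132, 0.991, -0.001]
wrist_force: [-3.4, 1.1, 12.5]
opening: 0.234
finger_force: 60.0
```

```bash
python3 -c "
from h import *
o=status.get_obs();print(o['tool_pos'],o['wrist_force'],o['moment'])"
```

```text
[ 552.33681384 -165.32895064  130.88713857] [-3.35388777  1.0740605  12.53642275] [ 0.44326673  0.78295794 -0.01965564]
```

Scaled: 1 mm is 0.001.

inch_along(plan=[[0, 0, 0, 0, 0, 0.001, 0.1], [0, 0, 0, 0, 0, 0, 0.1], [0, 0, 0, 0, 0, 0, 0.1]])

```text
time_s: 10.22
tool_pos: [552.4, -165.3, 130.9]
ee_rot: [0.001, -0.132, 0.991, -0.001]
wrist_force: [-5.6, 2.0, 18.5]
opening: 0.232
finger_force: 60.0
```

inch_along(plan=[[0, 0, 0, 0, 0, 0.001, 0.1], [0, 0, 0, 0, 0, 0, 0.1], [0, 0, 0, 0, 0, 0, 0.1], [0, 0, 0, 0, 0, 0, 0.1]])

```text
time_s: 10.55
tool_pos: [552.4, -165.3, 130.8]
ee_rot: [0.001, -0.132, 0.991, -0.001]
wrist_force: [-7.9, 2.0, 25.8]
opening: 0.234
finger_force: 60.0
```

```bash
python3 - <<'E'
from h import *
o=status.get_obs();print(o['tool_pos'],o['wrist_force'],o['moment'])
s=imaging.get_image("side")[110:200,235:345]
cv2.imwrite("pics/c6.png",cv2.resize(s,None,fx=6.5,fy=6.5,interpolation=cv2.INTER_CUBIC))
E
```

```text
[ 552.38033438 -165.31589626  130.82578767] [-7.8971423   2.02338144 25.77212332] [0.93080105 1.61315408 0.00750476]
```

View pics/c6.png

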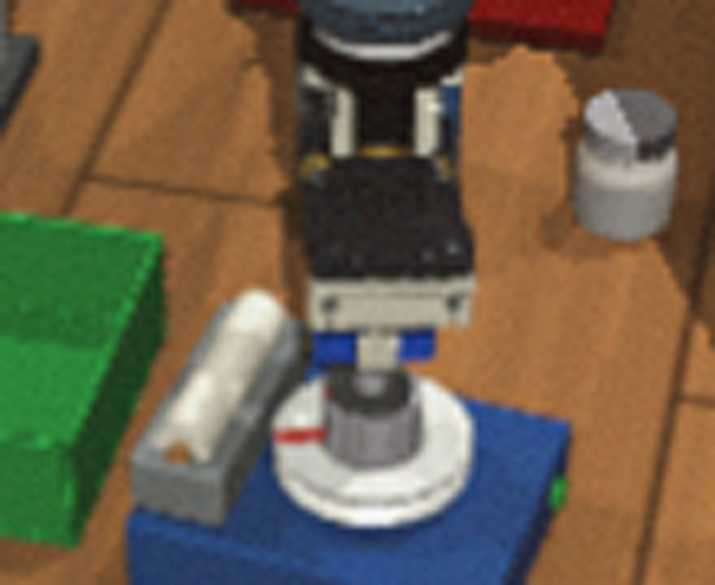

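The side crop shows the collar flat on the hub at (373,380). TCP height has stopped at 130.8 (home is about 131) and the push is 26 N, well above the spring. Handing in.

```bash
python3 -c "
from station import env
print(env.sign_off())"
```

```text
the job is handed in; nothing more can be done
None
```

The keyed shaft is seated in the pulley hub: key in the keyway, collar flat on the hub, still gripped at 60 N and pressed in with about 26 N. I lined the key up with the keyway before inserting, so no turn was needed in the hub. The job was handed in at about 10.6 s, and sign-off returned no verdict.

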